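# Tip the standing carton label-up into the scanning bay

## Robot

A 7-joint arm with a two-finger parallel gripper is mounted at the origin on the work surface. World frame = base frame: x ahead of the robot, y to its left, z up, the work surface at z = 0. Lengths are in m, angles in degrees, forces in N, time in s.
With the tool pointing down it reaches from about 0.425 to 0.875 m from the base axis. Payload 4.7 kg.
Tool frame: the origin (TCP) lies at the very end of the fingers, on their centre line; the grasp point (between the pads) lies 19 mm behind it; z points along the fingers, y is the line along which they close (so a half turn about z gives the same grasp; the last joint's range is limited). The gripper opens to 87 mm and grips with 3 to 60 N. Pads are 19 mm wide; open, the fingers measure 117 mm over their backs; the gripper's body (75 mm by 190 mm) begins 51 mm behind the grasp point.
Start: joints at [-68.52, 18.392, -4.016, 83.108, 1.295, 78.541, -3.26], TCP at [0.229, 0.608, 0.223] pointing down, gripper open.
Joint ranges: [-163.93, 163.93], [-17.29, 119.83], [-79.2, 71.16], [3.27, 140.29], [-89.18, 269.18], [5.43, 117.66], [-154.24, 154.24]. Speed limits (degrees/s): [147.25, 147.25, 180, 180, 180, 180, 180].

## Interface

Orientations are given as [roll, pitch, yaw] about the fixed x, y, z axes, in that order (R = Rz(yaw) Ry(pitch) Rx(roll)).
In Python, from cell import telemetry, cams, env gives the robot as it stands.
- The arm moves only by the tool arm_command, never from a script. Its argument "series" is text: rows parted by semicolons, each of 5 numbers parted by spaces: the shift along the tool's x, y, z in mm, then the turn about the tool's z in rad, then the closure in counts, from 0 (fully open) to 255 (shut). A call has 1 to 20 rows; each row shifts and turns the commanded pose from where the row before left it, along the tool's axes as they then stand; what a row does not reach is not made up. A row lasts 1/12 s, in which the tool goes at most 41.7 mm and 7.16 degrees, less where a joint would pass 70% of its speed; a pose out of reach is approached as far as the arm can. A call is refused whole if a number of a shift passes 41.7 or a number of a turn 0.125, either way. A call with a gripper value outside its range is refused whole. The fingers move at their own pace and stop on an object; "squeeze" is the grip in N (left out, the last holds). Time passes only in rows, so rows that do not move let the fingers close. It gives the time, the measured TCP pose, the force, the opening and the grip force at its end, in the units of the state.
- telemetry.get_obs(): the state, without advancing time (a new reading comes with each control period).
- cams.read_camera(name): name is "scene" or "top" or "wrist"; returns the picture (420x560x3 uint8, blue, green, red); there is no depth.
- cams.calibration(name): a dict with "K" (3x3 intrinsics, pixels), "origin" and "rotation" of the camera in the world; the wrist camera has in their place "hand_eye" (4x4, takes a point from camera to tool coordinates, whose origin is the TCP and whose axes are the flange's). Camera axes: x right, y down, z forward; pixel columns grow to the right and rows downward; lengths in m; the calibration is good to about 2 mm. A picture is of the moment at which its call begins: read the wrist's pose just before it. calibration takes no time and is no camera call.
- env.sign_off(): hands the job in; it is judged then, once.
The state is a dict: "time_s": time; "qpos": joint angles; "joint_velocities": joint speeds; "effort": joint torques, N m; "tool_pos": TCP position; "tool_rot": TCP orientation; "force": force on the tool from outside, world axes, zero at the start; "wrist_torque": the same for the moment, N m; "grip_width": finger opening in m; "grasp_force": force on a finger pad.
Only numpy, scipy, OpenCV 4.12 (cv2) and the standard library are available. Lean on these libraries where they do the work, as an engineer would, in place of code of your own. Each camera call takes 0.05 s, during which the arm holds its last target. There are 200 camera calls.

## Task

The tall labelled carton stands on end just short of the taped scanning bay. Push it low with the fingertips so that it slides, still upright, until its leading bottom edge is over the bay's near tape; then push it high on its label side so that it topples forward and comes down flat inside the tape outline, label up. Do not lift it, do not tip it down outside the outline and drag it in afterwards, and leave the other things where they stand.

Things in the scene. Friction and masses are not known exactly. Their poses are not given: they have to be found in the camera images.
- bay: Scanning bay: a rectangle of 20 mm black tape stuck flat on the bench, outside 240 mm (its x axis) by 180 mm (y), inside 200 by 140 mm. Origin at its centre, on the bench, z up. Its x axis runs along its length, away from the side where the carton waits: the way the carton is to be pushed and to fall, roughly towards the robot's right (-y of the world).
- carton: Stiff sealed cardboard carton standing on end short of the bay: 50 mm deep (x), 90 wide (y), 160 high (z), 0.2-0.45 kg evenly spread, friction on the bench 0.5-0.7. Origin: centre of its underside. White bar-code label on the upper part of its -x face (90 x 160 mm), turned away from the bay; +x looks to the bay. Pushed below 30 mm it slides, pushed near the top it tips, falling past 18 degrees.
- carton_center (a point): The centre of that carton, 80 mm above its underside. At the start the carton stands 20 to 60 mm short of the tape, up to 25 mm to the side of the bay's long centre line and up to 12 degrees out of square with the bay. It is taller than most fingers are long: for the low push lean the fingers, tips forward, so that the gripper's body keeps clear of it.
- foot_left (a point): One end of the carton's leading bottom edge (carton frame x +25, y +45, z 0 mm): the edge it tips over.
- foot_right (a point): The other end of that leading bottom edge (x +25, y -45, z 0 mm).
- head_left (a point): One end of the leading top edge (carton frame x +25, y +45, z 160 mm).
- head_right (a point): The other end of that leading top edge (x +25, y -45, z 160 mm).
- hinge_carton: Bystander: a smaller cardboard carton, 60 by 60 mm and 100 mm high, standing beside the bay. Origin at the centre of its underside.
- tape_roll: Bystander: a roll of packing tape lying flat, 110 mm across, 76 mm hole, 48 mm high. Origin at the centre of its underside.
- parts_bin: Bystander: an open grey plastic bin of hinges, 120 by 100 mm and 59 mm high. Origin at the centre of its underside.
There are look-alikes about, which are no part of the job. Leave any orange or red look-alike of the carton alone.

How it is judged:
By the outcome, as a careful person would: the job done as asked, in the order asked, and still so for the second after the job is handed in, with the robot touching nothing.
It also fails if it takes over 45 s, if anything falls off the work surface, if the arm or the gripper's body presses on something with over 40 N, if the wrist force passes 120 N, or if a joint passes its speed limit or range.

## Working session

There is one attempt and no reset: what is moved stays moved. The work goes in short steps, Python scripts to look and compute and a tool call to move; the robot and the scene stay as the last step left them, time stands still between calls to the robot, and variables do not carry over. Pictures are saved under pics/ and viewed, at most 10 in all, crops included, and the job is handed in when it is done.

Besides the shell and the picture viewer there is one more tool, called after "Request:" in YAML: its name, and indented under it one key for each argument. arm_command: Moves the arm, as the interface text tells. Its arguments: {"type":"object","properties":{"series":{"type":"string"},"squeeze":{"type":"number"}},"required":["series"]}

```bash
mkdir -p pics; ls
python3 - <<'E'
from cell import telemetry,cams
import cv2
for n in("scene","top"):
    cv2.imwrite(f"pics/{n}0.png",cams.read_camera(n)); c=cams.calibration(n); print(n,c)
o=telemetry.get_obs();print(o)
E
```

```text
pics
scene {'K': array([[452.67504404,   0.        , 282.06778708],
       [  0.        , 452.67504404, 209.56908547],
       [  0.        ,   0.        ,   1.        ]]), 'origin': array([ 1.43667789, -0.43934026,  0.92232718]), 'rotation': array([-131.5219397 ,    0.61976041,   57.1457129 ])}
top {'K': array([[437.81737714,   0.        , 273.31541443],
       [  0.        , 437.81737714, 207.1143368 ],
       [  0.        ,   0.        ,   1.        ]]), 'origin': array([0.5412708 , 0.05059628, 1.08826528]), 'rotation': array([-174.46469361,    0.61965336,  -90.45303963])}
{'time_s': 0.1, 'qpos': array([-68.51991629,  18.43540283,  -4.0158971 ,  83.1676543 ,
         1.29576902,  78.53890285,  -3.26092267]), 'joint_velocities': array([ 0.08706097, -0.16074661,  0.06285032, -0.16440084, -0.02745521,
        0.09839771,  0.06077819]), 'effort': array([ 9.67868345e-05, -4.92569554e+01, -4.05813698e-01, -3.13399601e+01,
       -6.42609852e-02,  3.95204220e-02,  7.54965208e-05]), 'tool_pos': array([0.2293404 , 0.60768252, 0.22156648]), 'tool_rot': array([-1.79903313e+02,  5.96669679e-03,  1.59329088e+02]), 'force': array([-0.122328  , -0.8661506 ,  0.08634731]), 'wrist_torque': array([-0.01336871,  0.03583051,  0.01714814]), 'grasp_force': 0.0, 'grip_width': 0.08697692388439823}
```

View pics/scene0.png

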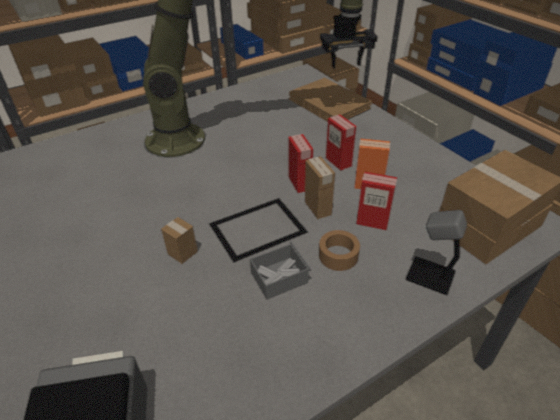

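View pics/top0.png

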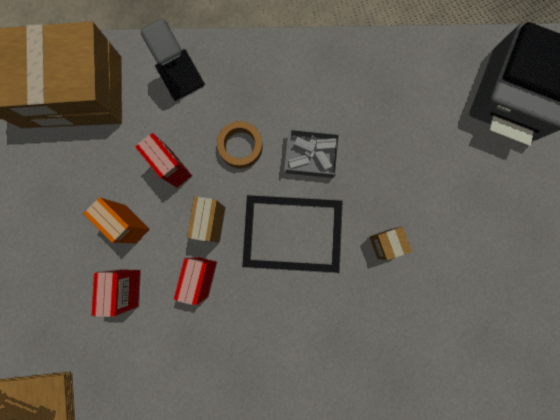

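The top view shows the brown carton (top face near (203,219)) just left of the bay (rectangle spanning 243–342 by 196–271). A red look-alike stands close by at (193,281). The scene view agrees, with the carton at (319,187). Next I'll measure the carton and the bay.

```bash
cat > h.py <<'E'
import numpy as np,cv2
from scipy.spatial.transform import Rotation as R
from cell import telemetry,cams
def ray(n,px,z):
    c=cams.calibration(n);M=R.from_euler('xyz',c['rotation'],degrees=True).as_matrix()
    d=M@np.linalg.inv(c['K'])@np.array([px[0],px[1],1.]);o=c['origin'];return o+d*(z-o[2])/d[2]
def proj(n,P):
    c=cams.calibration(n);M=R.from_euler('xyz',c['rotation'],degrees=True).as_matrix()
    q=c['K']@M.T@(np.asarray(P)-c['origin']);return q[:2]/q[2]
def tcp():
    o=telemetry.get_obs();return o['tool_pos'],R.from_euler('xyz',o['tool_rot'],degrees=True).as_matrix()
E
python3 - <<'E'
from h import *
im=cams.read_camera("top")
g=im.max(2)
m=((g<45)*255).astype('uint8');m[:180]=0;m[290:]=0;m[:,:235]=0;m[:,350:]=0
c=max(cv2.findContours(m,0,2)[0],key=cv2.contourArea)
q=cv2.boxPoints(cv2.minAreaRect(c));print("bay px",q)
P=np.array([ray("top",p,0) for p in q]);print(P,P.mean(0))
hsv=cv2.cvtColor(im,cv2.COLOR_BGR2HSV)
m=cv2.inRange(hsv,(10,50,40),(30,255,255));m[:185]=0;m[255:]=0;m[:,:180]=0;m[:,232:]=0
c=max(cv2.findContours(m,0,2)[0],key=cv2.contourArea)
h=cv2.approxPolyDP(cv2.convexHull(c),2,True);print("carton hull",h.reshape(-1,2))
big=cv2.resize(im[180:300,140:300],None,fx=5,fy=5,interpolation=cv2.INTER_CUBIC);cv2.imwrite("pics/crop.png",big)
E
```

```text
bay px [[242.21144 266.28986]
 [246.52083 194.75429]
 [342.3418  200.52664]
 [338.0324  272.0622 ]]
[[ 0.50085102  0.13942797  0.        ]
 [ 0.67855106  0.12843375  0.        ]
 [ 0.66181298 -0.11094802  0.        ]
 [ 0.48501151 -0.09628772  0.        ]] [0.58155664 0.01515649 0.        ]
carton hull [[211 199]
 [224 206]
 [218 242]
 [204 240]]
```

View pics/crop.png

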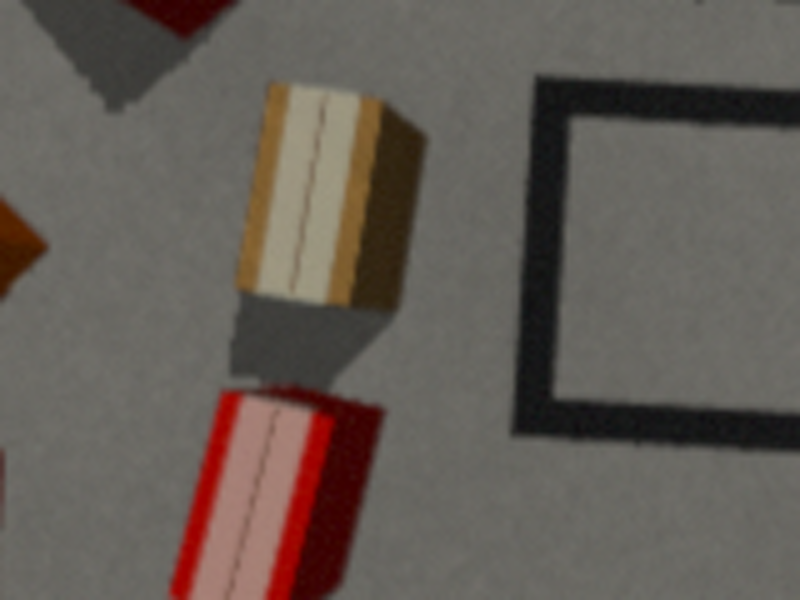

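The crop shows the carton's top-face corners at (270,82), (380,98), (350,306) and (238,290), with the foot edge from (427,137) to (397,310). The bay's near outer edge runs from (537,76) to (513,434).

Run:
```python
from h import *
f=lambda u,v,z:ray("top",(139.6+u/5,179.6+v/5),z)
T=[f(*p,.16) for p in((270,82),(380,98),(350,306),(238,290))]
F=[f(*p,0) for p in((427,137),(397,310))];B=[f(*p,0) for p in((537,76),(513,434))]
for n,a in(("top",T),("foot",F),("bay",B)):print(n,np.round(a,4))
T=np.array(T);print("top c",T.mean(0))
for a,b in((T[0],T[3]),(T[1],T[2]),(F[0],F[1]),(B[0],B[1])):
    d=a-b;print(np.linalg.norm(d),np.degrees(np.arctan2(-d[1],d[0])), "heading of normal")
# red neighbour top
print([np.round(f(*p,.16),3) for p in((222,388),(333,418))],np.round([f(383,408,0),f(342,585,0)],3))
# hinge carton? heights of others
print(ray("top",(163,157),.16),ray("top",(117,220),.16))
```

```text
top [[0.6567 0.2303 0.16  ]
 [0.6494 0.1831 0.16  ]
 [0.5608 0.1954 0.16  ]
 [0.568  0.243  0.16  ]]
foot [[0.6482 0.1823 0.    ]
 [0.5621 0.197  0.    ]]
bay [[0.6784 0.1272 0.    ]
 [0.5006 0.1395 0.    ]]
top c [0.60874754 0.21298125 0.16      ]
0.08963996327975442 8.169069375136852 heading of normal
0.08941047292442034 7.905449543076583 heading of normal
0.08738900466621315 9.665297275728367 heading of normal
0.1782623796106386 3.932067700322268 heading of normal
[array([0.527, 0.249, 0.16 ]), array([0.514, 0.202, 0.16 ])] [[0.514 0.204 0.   ]
 [0.428 0.223 0.   ]]
[0.74220383 0.29736604 0.16      ] [0.60669093 0.39348507 0.16      ]
```

Run:
```python
from h import *
f=lambda x,y,z:np.round(ray("top",(x,y),z),3)
print("orange near base corner",f(148.5,230,0))
im=cams.read_camera("top");big=cv2.resize(im[120:325,75:235],None,fx=3.5,fy=2.9,interpolation=cv2.INTER_CUBIC)
hsv=cv2.cvtColor(im,cv2.COLOR_BGR2HSV)
m=cv2.inRange(hsv,(0,120,40),(12,255,255))|cv2.inRange(hsv,(172,120,40),(180,255,255))
for c in cv2.findContours(m,0,2)[0]:
    if cv2.contourArea(c)>300:
        h=cv2.approxPolyDP(cv2.convexHull(c),2,True).reshape(-1,2)
        print([(tuple(map(int,p)),f(*p,0)[:2].tolist(),f(*p,.16)[:2].tolist()) for p in h])
```

```text
orange near base corner [0.592 0.373 0.   ]
[((139, 270), [0.494, 0.395], [0.501, 0.344]), ((137, 306), [0.406, 0.398], [0.426, 0.347]), ((110, 316), [0.383, 0.464], [0.406, 0.403]), ((110, 271), [0.492, 0.467], [0.499, 0.405])]
[((215, 261), [0.514, 0.207], [0.518, 0.184]), ((207, 296), [0.429, 0.226], [0.446, 0.2]), ((195, 305), [0.408, 0.255], [0.427, 0.225]), ((192, 304), [0.41, 0.263], [0.429, 0.231]), ((192, 258), [0.522, 0.264], [0.525, 0.232])]
[((114, 202), [0.663, 0.461], [0.645, 0.401]), ((125, 205), [0.655, 0.433], [0.639, 0.377]), ((148, 228), [0.597, 0.374], [0.589, 0.327]), ((136, 242), [0.563, 0.404], [0.56, 0.352]), ((111, 242), [0.563, 0.466], [0.56, 0.405])]
[((151, 133), [0.839, 0.372], [0.795, 0.324]), ((173, 153), [0.787, 0.315], [0.751, 0.276]), ((191, 175), [0.73, 0.268], [0.702, 0.236]), ((177, 187), [0.7, 0.303], [0.677, 0.266]), ((159, 177), [0.726, 0.349], [0.699, 0.305]), ((135, 146), [0.806, 0.412], [0.767, 0.359])]
```

Request:
arm_command:
  series: "0 0 -40 0 0;0 0 -40 0 0;0 0 -40 0 0;0 0 -40 0 0;0 0 -40 0 0;0 0 -40 0 0;0 0 -40 0 0;0 0 -40 0 0;0 0 -40 0 0;0 0 -40 0 0;0 0 -40 0 0;0 0 -40 0 0;0 0 -40 0 0"

```text
time_s: 1.28
tool_pos: [0.2133, 0.5658, 0.6315]
tool_rot: [172.0, 0.0, 159.3]
force: [-0.1, -0.2, 0.4]
grip_width: 0.0869
grasp_force: 0.0
```

Driving past reach makes the tool lean (now 8°), and the lean stays in the commanded pose. Here on the left the tips lean outward (+y). If I do the same over the robot's right side, the tips will point to -y, which is the lean the low push needs.

```bash
cat >> h.py <<'E'
def plan(wps,turn=0,step=38,clo=0,pose=None):
    """rows from the current pose through world waypoints, turn spread over first rows"""
    p,M=pose or tcp();rows=[];left=turn;p=p.copy()
    for w in wps:
        w=np.asarray(w,float)
        n=max(1,int(np.ceil(np.linalg.norm(w-p)*1000/step)))
        for i in range(n):
            s=np.round(M.T@((w-p)/(n-i))*1000);p=p+M@s/1000
            t=round(float(np.clip(left,-.12,.12)),3);left-=t
            rows.append("%d %d %d %g %d"%(*s,t,clo));M=M@R.from_euler('z',t).as_matrix()
    while abs(left)>.003:
        t=round(float(np.clip(left,-.12,.12)),3);left-=t;rows.append("0 0 0 %g %d"%(t,clo));M=M@R.from_euler('z',t).as_matrix()
    for i in range(0,len(rows),20):print(";".join(rows[i:i+20]))
    print("end",p.round(4),"z",M[:,2].round(3),"y",M[:,1].round(3));return p,M
E
python3 - <<'E'
from h import *
plan([(.42,.32,.5),(.54,0,.5),(.42,-.35,.5),(.1,-.55,.5)],1.35)
E
```

```text
-28 -17 11 0.12 0;-30 -14 11 0.12 0;-31 -10 11 0.12 0;-32 -6 11 0.12 0;-33 -3 11 0.12 0;-33 1 11 0.12 0;-33 5 11 0.12 0;-32 10 11 0.12 0;-30 13 10 0.12 0;-29 16 11 0.12 0;-35 13 -4 0.12 0;-34 17 -4 0.03 0;-33 18 -4 -0 0;-33 18 -4 -0 0;-33 18 -4 -0 0;-33 19 -4 -0 0;-33 18 -4 -0 0;-33 19 -4 -0 0;-33 18 -4 -0 0;-36 -7 -5 -0 0
-36 -7 -5 -0 0;-36 -7 -5 -0 0;-36 -7 -5 -0 0;-36 -7 -5 -0 0;-36 -7 -5 -0 0;-36 -7 -5 -0 0;-36 -7 -6 -0 0;-36 -6 -5 -0 0;-36 -7 -6 -0 0;-24 -29 -4 -0 0;-24 -29 -4 -0 0;-24 -29 -4 -0 0;-24 -29 -4 -0 0;-24 -29 -4 -0 0;-24 -29 -4 -0 0;-24 -29 -4 -0 0;-24 -28 -5 -0 0;-24 -29 -4 -0 0;-24 -28 -5 -0 0
end [ 0.1001 -0.5505  0.5004] z [ 0.05  0.13 -0.99] y [ 0.989 -0.142  0.031]
```

Request:
arm_command:
  series: "-28 -17 11 0.12 0;-30 -14 11 0.12 0;-31 -10 11 0.12 0;-32 -6 11 0.12 0;-33 -3 11 0.12 0;-33 1 11 0.12 0;-33 5 11 0.12 0;-32 10 11 0.12 0;-30 13 10 0.12 0;-29 16 11 0.12 0;-35 13 -4 0.12 0;-34 17 -4 0.03 0;-33 18 -4 0 0;-33 18 -4 0 0;-33 18 -4 0 0;-33 19 -4 0 0;-33 18 -4 0 0;-33 19 -4 0 0;-33 18 -4 0 0;-36 -7 -5 0 0"

```text
time_s: 2.95
tool_pos: [0.5303, -0.0349, 0.497]
tool_rot: [178.3, -7.5, 82.1]
force: [-0.2, 1.3, -0.5]
grip_width: 0.0867
grasp_force: 0.0
```

Request:
arm_command:
  series: "-36 -7 -5 0 150;-36 -7 -5 0 150;-36 -7 -5 0 150;-36 -7 -5 0 150;-36 -7 -5 0 150;-36 -7 -5 0 150;-36 -7 -6 0 150;-36 -6 -5 0 150;-36 -7 -6 0 150;-24 -29 -4 0 150;-24 -29 -4 0 150;-24 -29 -4 0 150;-24 -29 -4 0 150;-24 -29 -4 0 150;-24 -29 -4 0 150;-24 -29 -4 0 150;-24 -28 -5 0 150;-24 -29 -4 0 150;-24 -28 -5 0 150"

```text
time_s: 4.53
tool_pos: [0.099, -0.5512, 0.5001]
tool_rot: [178.3, -7.8, 82.1]
force: [1.0, -0.7, 0.5]
grip_width: 0.0358
grasp_force: 0.0
```

Run:
```python
from h import *
plan([(-.09,-.56,.52),(-.09,-.56,1.1)],0,40,150)
```

```text
-6 -37 -6 0 150;-6 -37 -6 0 150;-7 -37 -6 0 150;-6 -37 -6 0 150;-7 -37 -6 0 150;5 1 -38 0 150;5 1 -38 0 150;5 1 -38 0 150;5 1 -38 0 150;5 1 -38 0 150;5 1 -38 0 150;5 1 -38 0 150;6 1 -39 0 150;5 1 -38 0 150;6 1 -39 0 150;5 1 -38 0 150;6 2 -39 0 150;5 1 -38 0 150;6 2 -39 0 150;5 1 -38 0 150
end [-0.0901 -0.56    1.0996] z [ 0.049  0.13  -0.99 ] y [ 0.99  -0.141  0.03 ]
```

Request:
arm_command:
  series: "-6 -37 -6 0 150;-6 -37 -6 0 150;-7 -37 -6 0 150;-6 -37 -6 0 150;-7 -37 -6 0 150;5 1 -38 0 150;5 1 -38 0 150;5 1 -38 0 150;5 1 -38 0 150;5 1 -38 0 150;5 1 -38 0 150;5 1 -38 0 150;6 1 -39 0 150;5 1 -38 0 150;6 1 -39 0 150;5 1 -38 0 150;6 2 -39 0 150"

```text
time_s: 5.95
tool_pos: [-0.0233, -0.4604, 0.6896]
tool_rot: [175.8, 12.2, 81.1]
force: [-0.7, -0.3, -0.4]
grip_width: 0.0354
grasp_force: 0.0
```

Request:
arm_command:
  series: "-8 3 -37 0 150;-8 3 -37 0 150;-8 3 -37 0 150;-8 3 -37 0 150;-8 3 -37 0 150;-8 3 -37 0 150"

```text
time_s: 6.45
tool_pos: [-0.0162, -0.4508, 0.7764]
tool_rot: [173.9, 22.6, 80.2]
force: [-0.7, 0.4, 0.6]
grip_width: 0.0359
grasp_force: 0.0
```

Run:
```python
from h import *
p,M=tcp();print(p,M[:,2],M[:,1],telemetry.get_obs()['qpos'].round(1))
```

```text
[-0.01615206 -0.45081828  0.77639133] [ 0.04030271 -0.39421935 -0.91813223] [ 0.98664891 -0.12941195  0.09887608] [102.2  -1.9 -10.4  41.   -3.8 117.6  80.7]
```

Run:
```python
from h import *
plan([(-.08,-.45,.72),(-.26,-.38,.72),(-.26,-.38,.95)],0,40,150)
```

```text
4 -23 16 0 150;4 -23 16 0 150;4 -23 17 0 150;7 -37 -7 0 150;7 -37 -7 0 150;7 -37 -7 0 150;7 -38 -7 0 150;8 -37 -7 0 150;-15 4 -35 0 150;-15 4 -35 0 150;-15 4 -35 0 150;-15 3 -35 0 150;-14 4 -36 0 150;-15 3 -35 0 150
end [-0.2605 -0.3803  0.95  ] z [ 0.04  -0.394 -0.918] y [ 0.987 -0.129  0.099]
```

Request:
arm_command:
  series: "4 -23 16 0 150;4 -23 16 0 150;4 -23 17 0 150;7 -37 -7 0 150;7 -37 -7 0 150;7 -37 -7 0 150;7 -38 -7 0 150;8 -37 -7 0 150;-15 4 -35 0 150;-15 4 -35 0 150;-15 4 -35 0 150;-15 3 -35 0 150"

```text
time_s: 7.45
tool_pos: [-0.2477, -0.3749, 0.7571]
tool_rot: [175.5, 24.2, 80.4]
force: [1.5, 0.3, -0.1]
grip_width: 0.0359
grasp_force: 0.0
```

Run:
```python
from h import *
p,M=tcp();print(p,M[:,2],M[:,1],telemetry.get_obs()['qpos'].round(1))
```

```text
[-0.24774309 -0.37489619  0.7570966 ] [ 0.00857202 -0.41657711 -0.90905997] [ 0.98841979 -0.13420464  0.07081968] [ 82.9  -5.2  42.9  46.3 -12.5 117.1 110. ]
```

Request:
arm_command:
  series: "-15 3 -35 0 150;-15 3 -35 0 150;-15 3 -35 0 150"

```text
time_s: 7.7
tool_pos: [-0.237, -0.3756, 0.7901]
tool_rot: [176.6, 27.2, 80.7]
force: [0.5, 0.3, 0.0]
grip_width: 0.0357
grasp_force: 0.0
```

Run:
```python
from h import *
p,M=tcp();print(p,M[:,2],M[:,1],telemetry.get_obs()['qpos'].round(1))
```

```text
[-0.23698581 -0.3755946   0.79013344] [-0.01545206 -0.46012557 -0.88771938] [ 0.98942306 -0.13510565  0.05280603] [ 57.8  -8.7  56.   41.8  -3.6 117.6 104.2]
```

Run:
```python
from h import *
plan([(-.2,-.42,.65),(.1,-.5,.55),(.4,-.35,.45),(.52,-.1,.4)],0,40,150)
```

```text
8 9 36 0 150;7 9 36 0 150;8 9 36 0 150;7 8 36 0 150;2 34 13 0 150;2 34 14 0 150;2 34 13 0 150;2 33 14 0 150;2 34 13 0 150;2 33 14 0 150;2 34 13 0 150;3 33 14 0 150;2 34 13 0 150;25 30 2 0 150;24 30 2 0 150;25 30 2 0 150;24 30 2 0 150;25 30 1 0 150;24 30 2 0 150;25 30 1 0 150
24 30 2 0 150;25 31 1 0 150;32 10 -9 0 150;32 10 -9 0 150;33 10 -9 0 150;32 10 -9 0 150;33 11 -9 0 150;32 10 -9 0 150;33 11 -9 0 150;32 10 -9 0 150
end [ 0.5198 -0.1005  0.4   ] z [-0.015 -0.46  -0.888] y [ 0.989 -0.135  0.053]
```

Request:
arm_command:
  series: "8 9 36 0 150;7 9 36 0 150;8 9 36 0 150;7 8 36 0 150;2 34 13 0 150;2 34 14 0 150;2 34 13 0 150;2 33 14 0 150;2 34 13 0 150;2 33 14 0 150;2 34 13 0 150;3 33 14 0 150;2 34 13 0 150;25 30 2 0 150;24 30 2 0 150;25 30 2 0 150;24 30 2 0 150;25 30 1 0 150;24 30 2 0 150;25 30 1 0 150"

```text
time_s: 9.37
tool_pos: [0.2567, -0.4019, 0.5356]
tool_rot: [176.7, 26.1, 80.9]
force: [1.1, -0.3, 0.8]
grip_width: 0.0358
grasp_force: 0.0
```

Request:
arm_command:
  series: "24 30 2 0 150;25 31 1 0 150;32 10 -9 0 150;32 10 -9 0 150;33 10 -9 0 150;32 10 -9 0 150;33 11 -9 0 150;32 10 -9 0 150;33 11 -9 0 150;32 10 -9 0 150"

```text
time_s: 10.2
tool_pos: [0.4416, -0.1173, 0.4697]
tool_rot: [176.7, 26.1, 80.8]
force: [1.3, -0.9, -0.4]
grip_width: 0.0358
grasp_force: 0.0
```

Run:
```python
from h import *
p,M=tcp();print(p,M[:,2],M[:,1],telemetry.get_obs()['qpos'].round(1))
plan([(.602,.20,.36),(.602,.399,.302),(.600,.3435,.1955)],0,40,150)
```

```text
[ 0.44162484 -0.11725649  0.46974742] [-0.01361277 -0.44314458 -0.8963468 ] [ 0.9895183  -0.13485704  0.05164417] [ 48.7  -8.8 -49.4  85.9  20.  100.2  -5.3]
35 11 -4 0 150;35 11 -4 0 150;35 11 -5 0 150;35 11 -4 0 150;35 11 -5 0 150;36 11 -4 0 150;35 11 -5 0 150;36 11 -4 0 150;35 11 -5 0 150;36 11 -4 0 150;34 -5 -6 0 150;33 -5 -6 0 150;34 -5 -6 0 150;33 -5 -6 0 150;34 -5 -6 0 150;33 -5 -7 0 150;-1 0 30 0 150;0 0 30 0 150;-1 0 30 0 150;0 0 30 0 150
end [0.5996 0.3439 0.1959] z [-0.014 -0.443 -0.896] y [ 0.99  -0.135  0.052]
```

Request:
arm_command:
  series: "35 11 -4 0 150;35 11 -4 0 150;35 11 -5 0 150;35 11 -4 0 150;35 11 -5 0 150;36 11 -4 0 150;35 11 -5 0 150;36 11 -4 0 150;35 11 -5 0 150;36 11 -4 0 150;34 -5 -6 0 150;33 -5 -6 0 150;34 -5 -6 0 150;33 -5 -6 0 150;34 -5 -6 0 150;33 -5 -7 0 150;0 0 0 0 150"

```text
time_s: 11.62
tool_pos: [0.5963, 0.4061, 0.2976]
tool_rot: [177.0, 26.3, 81.6]
force: [-1.1, 1.4, -1.2]
grip_width: 0.0359
grasp_force: 0.0
```

Run:
```python
from h import *
p,M=tcp();print(p,M[:,2],M[:,1],telemetry.get_obs()['qpos'].round(1))
Q=np.array([.597,.2515,.018]);z=M[:,2]
print(Q-.2*z)
plan([Q-.32*z,Q-.18*z],0,40,150)
cv2.imwrite("pics/s1.png",cams.read_camera("scene"))
```

```text
[0.59625867 0.40608691 0.29758219] [-0.01285424 -0.4447065  -0.89558411] [ 0.99137889 -0.12246633  0.04658205] [-32.4  45.4 -32.   42.8  38.8 117.2 -56.4]
[0.59957085 0.3404413  0.19711682]
-13 7 -1 0 150;0 0 35 0 150;0 0 35 0 150;0 0 35 0 150;0 0 35 0 150
end [0.5997 0.3319 0.1792] z [-0.013 -0.445 -0.896] y [ 0.991 -0.122  0.047]
```

View pics/s1.png

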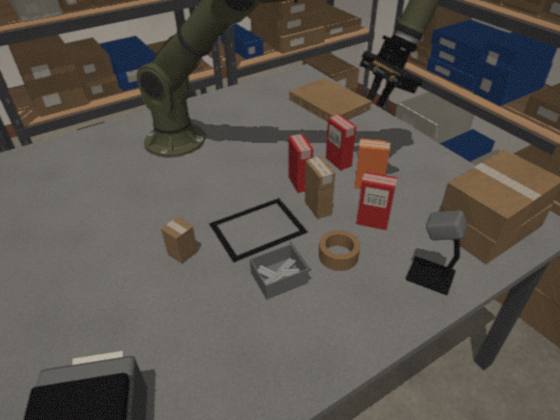

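The gripper (395,80) hangs leaned above the cartons with its tips towards the bay, and nothing has moved. I'll descend along the finger axis behind the carton.

Request:
arm_command:
  series: "-13 7 -1 0 150;0 0 35 0 150;0 0 35 0 150;0 0 35 0 150;0 0 35 0 150;0 0 0 0 150"

```text
time_s: 12.17
tool_pos: [0.6043, 0.3135, 0.1788]
tool_rot: [177.1, 26.7, 80.6]
force: [0.3, -0.4, -1.6]
grip_width: 0.0359
grasp_force: 0.0
```

Run:
```python
from h import *
p,M=tcp();print(p,M[:,2],M[:,1],telemetry.get_obs()['qpos'].round(1))
Q=np.array([.597,.2515,.018]);z=M[:,2]
plan([Q-.13*z,Q],0,25,150)
cv2.imwrite("pics/w1.png",cams.read_camera("wrist"));cv2.imwrite("pics/t1.png",cams.read_camera("top")[100:320,60:360].repeat(2,0).repeat(2,1))
```

```text
[0.60429718 0.31352499 0.17881956] [-0.02371128 -0.45099689 -0.8922105 ] [ 0.98891393 -0.14143889  0.04521364] [-20.9  40.5 -33.   65.7  36.7 101.4 -59.8]
8 -3 21 0 150;9 -3 21 0 150;0 0 22 0 150;0 0 22 0 150;0 0 21 0 150;0 0 22 0 150;0 0 21 0 150;0 0 22 0 150
end [0.5968 0.2518 0.0174] z [-0.024 -0.451 -0.892] y [ 0.989 -0.141  0.045]
```

View pics/t1.png

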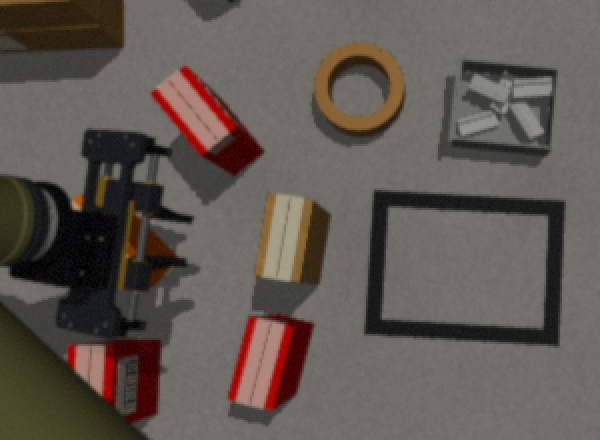

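The gripper sits between the two red look-alikes and behind the carton (top face at (285,238) in the crop), with the orange carton beneath the hand. I'll check that the arm has settled and then replan.

Run:
```python
from h import *
p,M=tcp();print(p,M[:,2],M[:,1])
Q=np.array([.597,.2515,.018]);z=M[:,2]
plan([Q-.13*z,Q-.06*z],0,22,150)
```

```text
[0.60556018 0.31959442 0.18498161] [-0.01694802 -0.44296997 -0.89637624] [ 0.98895745 -0.13943582  0.05020773]
4 -2 17 0 150;4 -3 16 0 150;4 -2 17 0 150;0 0 17 0 150;0 0 18 0 150;0 0 17 0 150;0 0 18 0 150
end [0.5984 0.278  0.0718] z [-0.017 -0.443 -0.896] y [ 0.989 -0.139  0.05 ]
```

Request:
arm_command:
  series: "4 -2 17 0 150;4 -3 16 0 150;4 -2 17 0 150;0 0 17 0 150;0 0 18 0 150;0 0 17 0 150;0 0 18 0 150;0 0 0 0 150;0 0 0 0 150;0 0 0 0 150"

```text
time_s: 13.1
tool_pos: [0.5984, 0.2833, 0.073]
tool_rot: [176.7, 25.8, 80.8]
force: [1.0, 0.1, -0.0]
grip_width: 0.0354
grasp_force: 0.0
```

Run:
```python
from h import *
p,M=tcp();print(p,M[:,2],M[:,1],telemetry.get_obs()['force'])
Q=np.array([.597,.2525,.018]);z=M[:,2]
plan([Q],0,12,150)
cv2.imwrite("pics/s2.png",cams.read_camera("scene")[90:290,230:430].repeat(3,0).repeat(3,1))
```

```text
[0.59839992 0.28325141 0.0730238 ] [-0.0131426  -0.43876265 -0.89850688] [ 0.98940502 -0.13563993  0.05176409] [ 0.9687501   0.0659807  -0.00592856]
-1 0 10 0 150;-1 0 11 0 150;0 0 10 0 150;-1 0 11 0 150;0 0 10 0 150;-1 0 11 0 150
end [0.597  0.2521 0.0182] z [-0.013 -0.439 -0.899] y [ 0.989 -0.136  0.052]
```

View pics/s2.png

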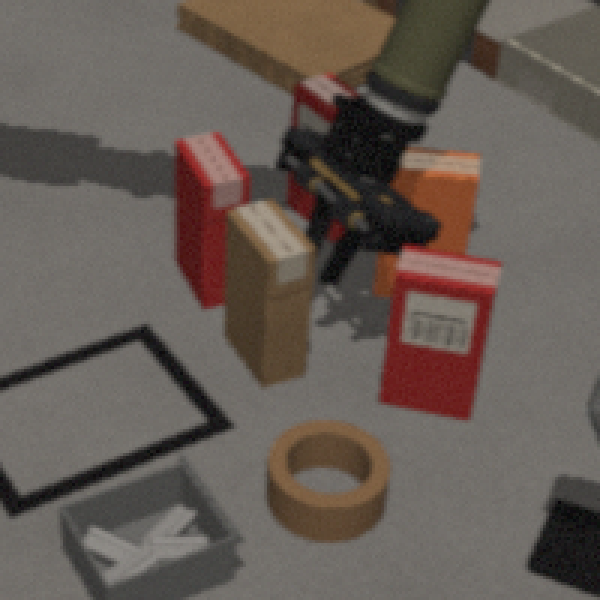

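The fingers are behind the carton and everything still stands. I'll descend the last 60 mm.

Request:
arm_command:
  series: "-1 0 10 0 150;-1 0 11 0 150;0 0 10 0 150;-1 0 11 0 150;0 0 10 0 150;-1 0 11 0 150;0 0 0 0 150;0 0 0 0 150"

```text
time_s: 13.82
tool_pos: [0.595, 0.2488, 0.0145]
tool_rot: [177.0, 26.1, 80.8]
force: [0.4, -0.4, -0.1]
grip_width: 0.0358
grasp_force: 0.0
```

Run:
```python
from h import *
p,M=tcp();print(p,M[:,2],M[:,1],telemetry.get_obs()['force'])
d=np.array([-.0695,-.9976,0])
E=p.copy();E[2]=.018
plan([E+.060*d],-.05,5,150)
```

```text
[0.59503352 0.24881753 0.01445047] [-0.01799421 -0.44267523 -0.89650145] [ 0.98952812 -0.13631804  0.04744983] [ 0.39926399 -0.41946235 -0.06632764]
-4 0 2 -0.05 150;-4 0 2 0 150;-4 0 2 0 150;-4 0 2 0 150;-4 0 2 0 150;-4 0 2 0 150;-4 0 2 0 150;-5 0 2 0 150;-4 0 1 0 150;-5 0 2 0 150;-4 1 1 0 150;-5 0 2 0 150;-4 1 1 0 150
end [0.5913 0.1894 0.0182] z [-0.018 -0.443 -0.897] y [ 0.995 -0.092  0.025]
```

Request:
arm_command:
  series: "-4 0 2 -0.005 150;-4 0 2 -0.005 150;-4 0 2 -0.005 150;-4 0 2 -0.005 150;-4 0 2 -0.005 150;-4 0 2 -0.005 150;-4 0 2 -0.005 150;-4 0 2 -0.005 150;-4 0 2 -0.005 150;0 0 0 0 150;0 0 0 0 150"

```text
time_s: 14.73
tool_pos: [0.5908, 0.2087, 0.0151]
tool_rot: [178.2, 26.2, 83.6]
force: [1.2, -0.8, -1.1]
grip_width: 0.0361
grasp_force: 0.0
```

Run:
```python
from h import *
p,M=tcp();print(p,M[:,2],M[:,1],telemetry.get_obs()['force'])
im=cams.read_camera("top");cv2.imwrite("pics/t2.png",cv2.resize(im[180:300,140:300],None,fx=5,fy=5,interpolation=cv2.INTER_CUBIC))
```

```text
[0.59076156 0.20870703 0.01510776] [-0.0170159  -0.44272662 -0.89649518] [ 0.99488504 -0.09678705  0.02891409] [ 1.17157924 -0.8229164  -1.07709636]
```

View pics/t2.png

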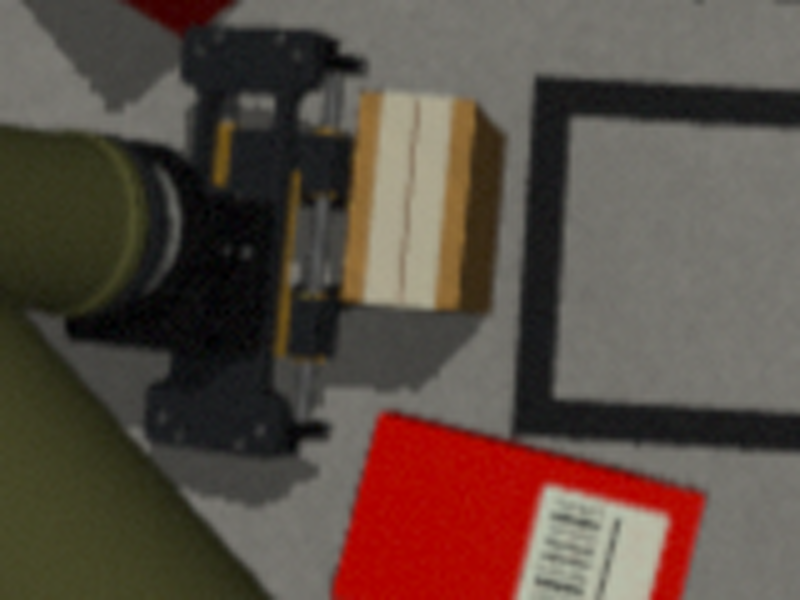

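Setback: the red look-alike nearest the robot is now lying flat at about (520,510) in the crop. The end of the gripper body must have knocked it over. It lies just outside the bay, beside the carton's path. The carton is upright, with its foot edge from (505,130) to (490,310). I'll measure the remaining slide and keep the rest of the motion away from the red one.

Run:
```python
from h import *
f=lambda u,v,z:ray("top",(139.6+u/5,179.6+v/5),z)
bc=np.array([.5816,.0152,0]);bx=np.array([-.0695,-.9976,0]);by=np.array([.9976,-.0695,0])
def bay(P):P=P-bc;return np.round([P@bx*1000,P@by*1000],1)
print("foot",[bay(f(*p,0)) for p in((505,130),(490,310))])
print("top",[bay(f(*p,.16)) for p in((362,92),(475,100),(460,310),(342,303))])
print("bay",[bay(f(*p,0)) for p in((537,76),(513,434))])
print("red",[bay(f(*p,.05)) for p in((380,410),(705,490))])
p,M=tcp();print(p,bay(p*[1,1,0]),M.T@bx,M.T@[0,0,1.])
```

```text
foot [array([-132.6,   60.7]), array([-133.9,  -29.3])]
top [array([-180.1,   58.1]), array([-131.6,   57.6]), array([-131.7,  -32. ]), array([-181.8,  -32.2])]
bay [array([-118.5,   88.8]), array([-118.3,  -89.5])]
red [array([-177.8,  -80. ]), array([ -22.6, -107.7])]
[0.59066894 0.20889159 0.01499959] [-193.9   -4.4] [-0.89620412  0.02715013  0.44285105] [-0.44212461  0.02870871 -0.89649408]
```

Request:
arm_command:
  series: "-4 0 2 0 150;-4 0 2 0 150;-4 0 2 0 150;-4 0 2 0 150;-4 0 2 0 150;0 0 0 0 150;0 0 0 0 150"

```text
time_s: 15.37
tool_pos: [0.5885, 0.1862, 0.0148]
tool_rot: [178.2, 26.3, 83.6]
force: [-0.4, 0.0, -0.0]
grip_width: 0.0354
grasp_force: 0.0
```

Run:
```python
from h import *
p,M=tcp();print(p,telemetry.get_obs()['force'])
im=cams.read_camera("top");s=cams.read_camera("scene")
a=cv2.resize(im[170:310,140:300],(400,350),interpolation=cv2.INTER_CUBIC);b=cv2.resize(s[100:275,200:400],(400,350),interpolation=cv2.INTER_CUBIC)
cv2.imwrite("pics/t3.png",np.hstack([a,b]))
# retreat 25 mm back along -bx, then up
print("world +y in tool",M.T@[0,1,0],"up",M.T@[0,0,1])
```

```text
[0.5885097  0.18616679 0.01484026] [-0.36477504  0.02962999 -0.02721459]
world +y in tool [ 0.89128071 -0.09706749 -0.44294086] up [-0.44235183  0.0286896  -0.8963826 ]
```

View pics/t3.png

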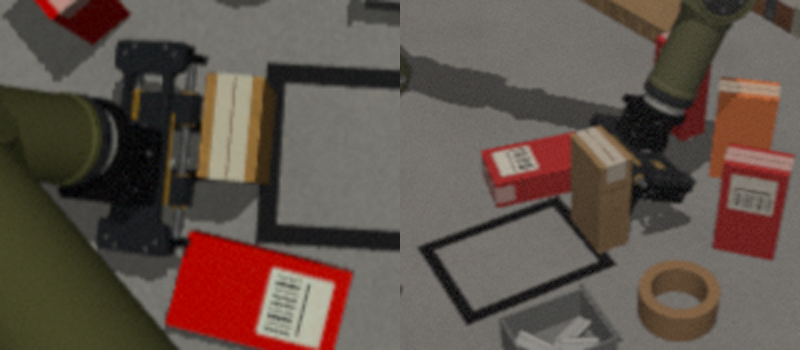

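The carton stands upright with its leading edge on the near tape; the left panel shows the edge at 268–275 and the tape at 260–282. I'll nudge it 3 mm further, then back off along the finger axis to push height.

Request:
arm_command:
  series: "-3 0 1.5 0 150;0 0 0 0 150;0 0 -20 0 150;0 0 -20 0 150;0 0 -20 0 150;0 0 -20 0 150;0 0 -20 0 150;0 0 -20 0 150;0 0 -20 0 150;0 15 0 0 150;0 0 0 0 150;0 0 0 0 150"

```text
time_s: 16.47
tool_pos: [0.6056, 0.2436, 0.1404]
tool_rot: [178.2, 26.2, 83.6]
force: [0.6, -0.1, -1.1]
grip_width: 0.0357
grasp_force: 0.0
```

Run:
```python
from h import *
p,M=tcp();print(p,M[:,2],telemetry.get_obs()['force'])
d=np.array([-.0695,-.9976,0])
E=p.copy();E[2]=.138
plan([E+.052*d],0,10,150)
print(proj("top",(0.6,.2,.16)))
f=lambda u,v,z:ray("top",(u,v),z)
im=cams.read_camera("top")
hsv=cv2.cvtColor(im,cv2.COLOR_BGR2HSV)
m=cv2.inRange(hsv,(10,50,40),(30,255,255));m[:185]=0;m[255:]=0;m[:,:215]=0;m[:,260:]=0
c=max(cv2.findContours(m,0,2)[0],key=cv2.contourArea)
for q in cv2.approxPolyDP(cv2.convexHull(c),2,True).reshape(-1,2):
    r=[f(*q,z)-[.5816,.0152,z] for z in(0,.16)]
    print(q,[np.round([x@np.array([-.0695,-.9976,0])*1000,x@np.array([.9976,-.0695,0])*1000]) for x in r])
```

```text
[0.60563531 0.24362764 0.1404146 ] [-0.01760852 -0.44253006 -0.89658077] [ 0.5856187  -0.09821244 -1.08533436]
-8 0 4 0 150;-8 0 4 0 150;-7 0 4 0 150;-8 0 4 0 150;-7 1 5 0 150;-8 0 4 0 150
end [0.6016 0.1915 0.1384] z [-0.018 -0.443 -0.897] y [ 0.995 -0.097  0.029]
[207.56820071 222.35631671]
[246 200] [array([-120.,   76.]), array([-107.,   58.])]
[250 207] [array([-109.,   59.]), array([-98.,  44.])]
[248 241] [array([-108.,  -26.]), array([-97., -29.])]
[238 243] [array([-133.,  -33.]), array([-118.,  -34.])]
[241 201] [array([-132.,   72.]), array([-118.,   55.])]
```

The foot edge is at bay x -108, on the tape, and the carton is square. Now the high push.

Request:
arm_command:
  series: "-8 0 4 0 150;-8 0 4 0 150;-7 0 4 0 150;-8 0 4 0 150;-7 0 4 0 150;-8 0 4 0 150;-5 0 2.5 0 150;-5 0 2.5 0 150;-5 0 2.5 0 150;-5 0 2.5 0 150;-5 0 2.5 0 150;-5 0 2.5 0 150;-5 0 2.5 0 150"

```text
time_s: 17.6
tool_pos: [0.5967, 0.1535, 0.1393]
tool_rot: [178.2, 26.2, 83.7]
force: [0.3, 0.1, 0.3]
grip_width: 0.0357
grasp_force: 0.1
```

Run:
```python
from h import *
o=telemetry.get_obs();print(o['tool_pos'],o['force'])
im=cams.read_camera("top");s=cams.read_camera("scene")
a=cv2.resize(im[170:310,140:300],(400,350),interpolation=cv2.INTER_CUBIC);b=cv2.resize(s[100:275,200:400],(400,350),interpolation=cv2.INTER_CUBIC)
cv2.imwrite("pics/t4.png",np.hstack([a,b]))
```

```text
[0.5966914  0.15350789 0.13928575] [0.28573197 0.07796429 0.34993119]
```

View pics/t4.png

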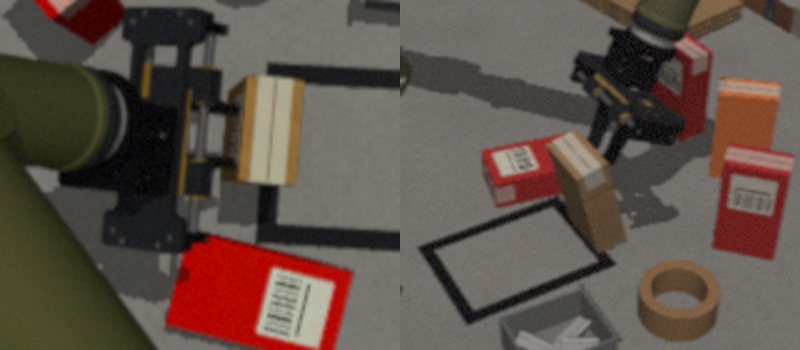

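The carton is tilting forward about its foot on the tape, roughly 12–15° so far. I'll push through, then back off.

Request:
arm_command:
  series: "-5 0 2.5 0 150;-5 0 2.5 0 150;-5 0 2.5 0 150;-5 0 2.5 0 150;0 0 0 0 150;0 0 0 0 150;10 0 -15 0 150;10 0 -25 0 150;10 0 -25 0 150;10 0 -25 0 150;10 0 -25 0 150;10 0 -25 0 150;0 0 0 0 150;0 0 0 0 150"

```text
time_s: 18.87
tool_pos: [0.6027, 0.2492, 0.2388]
tool_rot: [178.1, 26.0, 83.8]
force: [0.1, -1.3, -0.5]
grip_width: 0.0361
grasp_force: 0.0
```

Run:
```python
from h import *
o=telemetry.get_obs();print(o['time_s'],o['tool_pos'],o['force'])
im=cams.read_camera("top");s=cams.read_camera("scene")
a=cv2.resize(im[150:325,140:340],(400,350),interpolation=cv2.INTER_CUBIC);b=cv2.resize(s[100:275,200:400],(400,350),interpolation=cv2.INTER_CUBIC)
cv2.imwrite("pics/t5.png",np.hstack([a,b]))
hsv=cv2.cvtColor(im,cv2.COLOR_BGR2HSV)
m=cv2.inRange(hsv,(8,40,40),(30,255,255));m[:185]=0;m[275:]=0;m[:,:235]=0;m[:,350:]=0
c=max(cv2.findContours(m,0,2)[0],key=cv2.contourArea)
for q in cv2.boxPoints(cv2.minAreaRect(c)):
    x=ray("top",q,.05)-[.5816,.0152,.05]
    print(q,np.round([x@np.array([-.0695,-.9976,0])*1000,x@np.array([.9976,-.0695,0])*1000]))
```

```text
18.8667 [0.6026515  0.24922554 0.23877567] [ 0.09871351 -1.2779106  -0.53292861]
[246.42766 244.15419] [-108.  -35.]
[249.5819  204.72652] [-107.   59.]
[318.02386 210.20189] [57. 56.]
[314.86963 249.62956] [ 54. -38.]
```

View pics/t5.png

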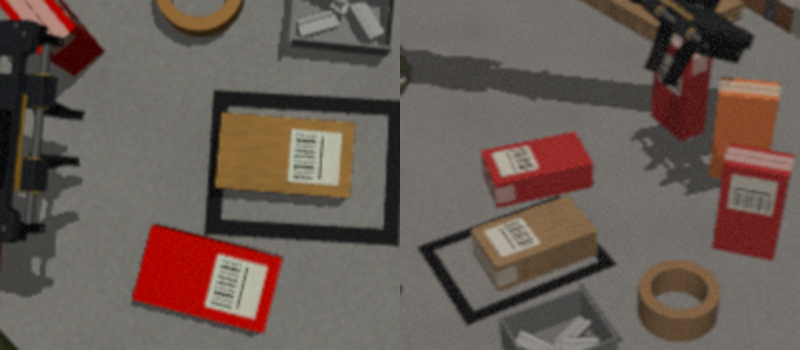

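The carton lies flat, label up, inside the outline: bay x -108 to +57, y -38 to +59 mm. The robot is touching nothing. I can't stand the red one up again with these motions without risking the carton, so I'm handing in.

```bash
python3 -c "
from cell import env
print(env.sign_off())"
```

```text
the job is handed in; nothing more can be done
None
```

The carton was slid upright onto the near tape and toppled flat, label up, inside the bay, but the gripper knocked over a neighbouring red look-alike during the low push; it lies just outside the outline, so "leave the other things where they stand" was not met.

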